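# Seat the fan's propeller on its splined driver

## Task

The desk fan has been cleaned and is tilted to face straight up with its front guard off; its propeller has been slipped over the shaft but its hub is riding on top of the driver's splines. Turn the propeller until the splines line up, then push it down the shaft until it is fully home, without forcing it. Leave the other things on the desk where they are.

Things in the scene. Friction and masses are not known exactly. Their poses are not given: they have to be found in the camera images.
- fan: White desk fan, fixed, its head facing straight up. Origin on the desk under the shaft's axis; z up; -x is the side with the dial. Two yoke arms at +y and -y, out to radius 134 mm, 133 mm high. In the head the motor is held by four flat arms, 13 mm wide, at 45, 135, 225 and 315 degrees from x; their tops, 108 mm above the desk, are the floor of the space in which the propeller turns.
- duct_rim (a point): Centre of the top rim of the shallow round duct below the propeller, on the shaft's axis, 128 mm above the desk; axes as the fan's. Duct: inner radius 104 mm, lip out to 117 mm. Four guard clips on its outside, in line with the four motor arms, out to radius 129 mm.
- drive_center (a point): Foot of the steel driver on the motor, on the shaft's axis, 112 mm above the desk; its x and y axes point along motor arms. Driver and shaft do not turn. Its four spline teeth, 12 mm high, lie hidden under the hub. The splines line up with the hub's when blades and motor arms line up, within about 8 degrees. The shaft, 8 mm thick, ends 168 mm above the desk.
- propeller: Grey plastic four-bladed propeller, 160 g, 188 mm across, free to turn without end about the shaft. Origin on the axis under its hub; z up; x and y run along the middles of blades. Its splines line up wherever the blades' middles lie over the motor arms (in line with the clips): four positions, a quarter turn apart. Starts 22 to 68 degrees past one; off them the hub stops on the teeth.
- blade_mid (a point): Middle of one blade, 60 mm from the axis and 22 mm above the hub's underside; axes as the propeller's. Blades straight, radius 28 to 94 mm, pitched, the counter-clockwise edge (seen from above) being the higher; seen from above 38 mm wide at the root, 51 mm at radius 60, 55 mm near the tip; they reach from 9 to 35 mm above the hub's underside. Turning takes under 1 N; it stays where it is left.
- hub_top (a point): Centre of the hub's flat top, 38 mm above the hub's underside, 154 mm above the desk when home; axes as the propeller's. Hub 56 mm across, a little higher than the blades. Pressing anywhere on its top or on the blades' roots serves: off-centre pressing does not jam. The shaft's end stands up to 2 mm above it at the start, 14 mm when home.
- hub_height (a joint): Height of the hub above fully home, in m: 0 = fully home (underside 116 mm above the desk), 0.012 = riding on the splines' ends, up to 0.015 at the start. It is a push fit: about 4 N to slide it, and it does not fall by itself.
- bottle_center (a point): Full amber glass bottle, 59 mm across, 226 mm high; point on its axis 110 mm up. To be left alone.
- shaker_center (a point): Glass salt shaker with a steel cap, 46 mm across, 82 mm high; point on its axis 40 mm up. To be left alone.
- spinner_center (a point): Black plastic retaining knob of the fan, 38 mm across, 24 mm high; point on its axis 12 mm up. To be left alone.

How it is judged:
By the outcome, as a careful person would: the job done as asked, in the order asked, and still so for the second after the job is handed in, with the robot touching nothing.
It also fails if it takes over 43 s, if anything falls off the work surface, if the arm or the gripper's body presses on something with over 40 N, if the wrist force passes 120 N, or if a joint passes its speed limit or range.

## Robot

A 6-joint arm with a two-finger parallel gripper is mounted at the origin on the work surface. World frame = base frame: x ahead of the robot, y to its left, z up, the work surface at z = 0. Lengths are in mm, angles in rad, forces in N, time in s.
With the tool pointing down it reaches from about 350 to 775 mm from the base axis. Payload 7.3 kg.
Tool frame: the origin (TCP) lies at the very end of the fingers, on their centre line; the grasp point (between the pads) lies 19 mm behind it; z points along the fingers, y is the line along which they close (so a half turn about z gives the same grasp; the last joint's range is limited). The gripper opens to 92 mm and grips with 3 to 60 N. Pads are 19 mm wide; open, the fingers measure 130 mm over their backs; the gripper's body (75 mm by 190 mm) begins 47 mm behind the grasp point.
Start: joints at [1.136, 0.342, 1.524, -0, 1.275, -0.146], TCP at [149.506, 503.282, 226.741] pointing down, gripper open.
Joint ranges: [-2.53, 2.53], [-0.77, 2.02], [0.04, 2.7], [-1, 4.14], [0.28, 2.66], [-3.11, 3.11]. Speed limits (rad/s): [2.57, 2.57, 3.14, 3.14, 3.14, 3.14].

## Interface

Orientations are given as [roll, pitch, yaw] about the fixed x, y, z axes, in that order (R = Rz(yaw) Ry(pitch) Rx(roll)).
In Python, from plant import bot gives the robot as it stands.
- The arm moves only by the tool send_rows, never from a script. Its argument "rows" is a list of rows, each an object of numbers: "x", "y", "z": the shift along the tool's x, y, z in units of 0.2 m (1.0 is 0.2 m); "ax", "ay", "az": the turn, a rotation vector about the tool's x, y, z in units of 60 degrees (1.0 is 60 degrees); "jaw": the opening, from -1 (shut) to 1 (fully open), so that 0 is half open. In form: [{"x": .., "y": .., "z": .., "ax": .., "ay": .., "az": .., "jaw": ..}, ...]. A call has exactly 10 rows; each row is the pose to reach, as a shift and turn from the pose commanded when the call began, along the tool's axes at that moment; what a row does not reach only later rows make up. A row lasts 1/8 s, in which the tool goes at most 62.5 mm and 10.7 degrees, less where a joint would pass 70% of its speed; a pose out of reach is approached as far as the arm can. A call with a number of a shift or a turn outside -1 to 1 is refused whole. A call with a gripper value outside its range is refused whole. The fingers move at their own pace and stop on an object; the grip force is fixed at half the most. Time passes only in rows, so rows that repeat a pose let the fingers close, or fill a call up. It gives the time, the measured TCP pose, the force, the opening and the grip force at its end, in the units of the state.
- bot.get_obs(): the state, without advancing time (a new reading comes with each control period).
- bot.capture(name): name is "scene" or "top"; returns (picture, depth): 384x512x3 uint8, red, green, blue; 384x512 float32, mm along the optical axis (not along the pixel's ray), 0 where there is no reading.
- bot.camera_model(name): a dict with "vertical_fov" (degrees; the focal length in pixels is half the picture's height over the tangent of half this angle, whatever the lens; pixels are square), "cx", "cy" (the principal point, pixels), "R" (3x3) and "t" (3): a world point X has camera coordinates R X + t. Camera axes: x right, y down, z forward; pixel columns grow to the right and rows downward; lengths in mm; the calibration is good to about 2 mm. A picture is of the moment at which its call begins. camera_model takes no time and is no camera call.
- bot.close_job(): hands the job in; it is judged then, once.
The state is a dict: "time": time; "joint_positions": joint angles; "dq": joint speeds; "tau": joint torques, N m; "tool_pos": TCP position; "tcp_rot": TCP orientation; "contact_force": force on the tool from outside, world axes, zero at the start; "moment": the same for the moment, N m; "grip_width": finger opening in mm; "finger_force": force on a finger pad.
Only numpy, scipy, OpenCV 4.12 (cv2) and the standard library are available. Lean on these libraries where they do the work, as an engineer would, in place of code of your own. Each camera call takes 0.05 s, during which the arm holds its last target. There are 200 camera calls.

## Working session

There is one attempt and no reset: what is moved stays moved. The work goes in short steps, Python scripts to look and compute and a tool call to move; the robot and the scene stay as the last step left them, time stands still between calls to the robot, and variables do not carry over. Pictures are saved under pics/ and viewed, at most 10 in all, crops included, and the job is handed in when it is done.

Besides the shell and the picture viewer there is one more tool, called after "Emit:" by a JSON object that holds its "method" and its "body", one argument or row to a line. send_rows: Moves the arm, as the interface text tells. Its arguments: {"type":"object","properties":{"rows":{"type":"array","items":{"type":"object","properties":{"x":{"type":"number","minimum":-1,"maximum":1},"y":{"type":"number","minimum":-1,"maximum":1},"z":{"type":"number","minimum":-1,"maximum":1},"ax":{"type":"number","minimum":-1,"maximum":1},"ay":{"type":"number","minimum":-1,"maximum":1},"az":{"type":"number","minimum":-1,"maximum":1},"jaw":{"type":"number"}}}}},"required":["rows"]}

```bash
mkdir -p pics; python3 - <<'E'
from plant import bot
import cv2,numpy as np
o=bot.get_obs(); print(o)
for n in("scene","top"):
    p,d=bot.capture(n); cv2.imwrite(f"pics/{n}0.png",p[:,:,::-1]); np.savez(f"pics/{n}0.npz",p=p,d=d)
    print(n,bot.camera_model(n))
E
```

```text
{'time': 0.0, 'joint_positions': array([ 1.13598174e+00,  3.42709725e-01,  1.52506248e+00, -7.03338196e-06,
        1.27539939e+00, -1.46033392e-01]), 'dq': array([ 0.00051479, -0.00063491,  0.0015874 , -0.00132702,  0.00075998,
       -0.00014185]), 'tau': array([-2.66016259e-04, -4.31237733e+01, -2.44220299e+01,  7.19393953e-02,
        5.58361982e-02, -1.01184066e-04]), 'tool_pos': array([149.32634608, 502.86768175, 226.03584902]), 'tcp_rot': array([-3.14002954e+00, -2.23105727e-04,  2.85281333e+00]), 'contact_force': array([-0.02957368,  0.98655577, -0.49083014]), 'moment': array([-2.31655738e-05, -2.09760307e-03,  6.05143565e-02]), 'finger_force': 0.0, 'grip_width': 91.76071414493381}
scene {'vertical_fov': 53.1924987250426, 'cx': 259.45181263305886, 'cy': 192.8302847517823, 'R': array([[-0.4627408 ,  0.88649221,  0.00158777],
       [ 0.62322743,  0.32659169, -0.71058106],
       [-0.63044312, -0.3278253 , -0.70361356]]), 't': array([ 209.22998285, -254.80946316, 1522.32589551])}
top {'vertical_fov': 42.607984425511326, 'cx': 244.2214357060146, 'cy': 191.11357221968936, 'R': array([[-0.05036234, -0.99872707,  0.00280503],
       [-0.97337177,  0.04845448, -0.22405259],
       [ 0.22363147, -0.01401414, -0.97457302]]), 't': array([  28.63651683,  548.94338962, 1058.99952159])}
```

View pics/scene0.png

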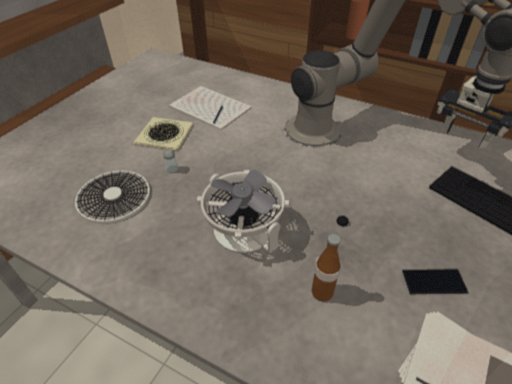

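View pics/top0.png

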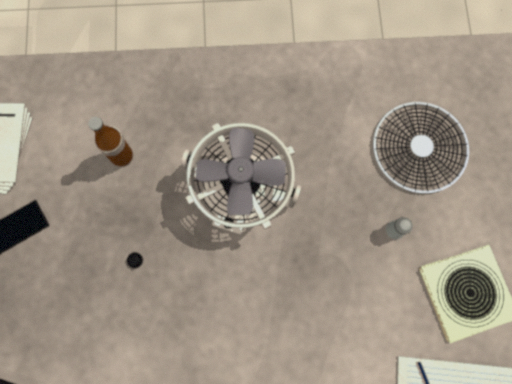

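The scene view shows the fan at about (243,200), the bottle at (326,270), the shaker at (170,162) and the knob at (343,220). In the top view the hub is at about (240,170), with blades near image up, down, left and right. The clips look to be at about (217,127), (291,150), (190,200) and (265,222).

```bash
cat > h.py <<'E'
import numpy as np,cv2
from plant import bot
def ray(n,uv,z):
    c=bot.camera_model(n);f=192/np.tan(np.radians(c["vertical_fov"]/2))
    uv=np.atleast_2d(uv).astype(float);R=np.array(c["R"]);t=np.array(c["t"])
    d=np.c_[(uv[:,0]-c["cx"])/f,(uv[:,1]-c["cy"])/f,np.ones(len(uv))]@R
    o=-R.T@t
    return o+d*((z-o[2])/d[:,2])[:,None]
def pix(n,X):
    c=bot.camera_model(n);f=192/np.tan(np.radians(c["vertical_fov"]/2))
    q=np.atleast_2d(X)@np.array(c["R"]).T+np.array(c["t"])
    return np.c_[q[:,0]/q[:,2]*f+c["cx"],q[:,1]/q[:,2]*f+c["cy"]]
E
python3 - <<'E'
from h import *
a=np.load("pics/top0.npz");p=a["p"]
c=p[110:235,175:310]
cv2.imwrite("pics/crop0.png",cv2.resize(c[:,:,::-1],None,fx=5,fy=4.8*5/4.8,interpolation=cv2.INTER_CUBIC)[:600])
cv2.imwrite("pics/crop0.png",cv2.resize(c[:,:,::-1],(648,600),interpolation=cv2.INTER_CUBIC))
for uv in[(170,240),(150,240),(190,240),(170,210),(170,270),(150,225),(130,240),(125,240)]: print(uv,p[uv],a["d"][uv])
E
```

```text
(170, 240) [123 122 116] 1023.4624
(150, 240) [135 128 129] 1046.413
(190, 240) [120 114 115] 1027.1305
(170, 210) [118 113 112] 1038.9963
(170, 270) [121 115 115] 0.0
(150, 225) [153 143 129] 1097.3975
(130, 240) [143 134 133] 1055.5526
(125, 240) [197 200 180] 1090.0405
```

View pics/crop0.png

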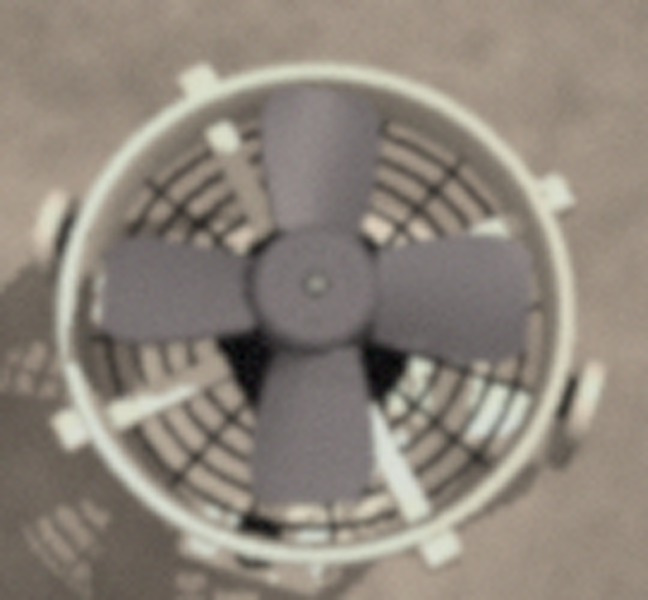

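The crop (4.8x) shows the hub centre at (315,285) and clips at (200,80), (553,192), (438,547) and (72,428). The blades point roughly up, right, down and left, about 25-30° from the clips.

```bash
cat >> h.py <<'E'
def cloud(n,d):
    c=bot.camera_model(n);f=192/np.tan(np.radians(c["vertical_fov"]/2))
    v,u=np.mgrid[:384,:512]
    q=np.stack([(u-c["cx"])/f*d,(v-c["cy"])/f*d,d],-1)
    X=(q-np.array(c["t"]))@np.array(c["R"]); X[d<=0]=np.nan
    return X
def blades(X,ax,zlo,zhi,p):
    r=X[:,:,:2]-ax;rr=np.hypot(r[...,0],r[...,1])
    pi=p.astype(int); g=(np.abs(pi[...,0]-pi[...,2])<16)&(pi.sum(2)<440)
    m=(rr>45)&(rr<85)&(X[...,2]>zlo)&(X[...,2]<zhi)&g
    th=np.arctan2(r[...,1],r[...,0])[m]
    return np.degrees(np.angle(np.exp(4j*th).mean()))/4,m.sum(),abs(np.exp(4j*th).mean())
E
python3 - <<'E'
from h import *
a=np.load("pics/top0.npz");p,d=a["p"],a["d"]
o=np.array([175,110]);
hub=ray("top",o+np.array([315,285])/4.8,167)[0];print("hub",hub)
cl=o+np.array([[200,80],[553,192],[438,547],[72,428]])/4.8
C=ray("top",cl,125);print(C,C.mean(0));ax=hub[:2]
print(np.degrees(np.arctan2(*(C[:,:2]-C[:,:2].mean(0)).T[::-1])))
X=cloud("top",d)
rim=p.astype(int).sum(2)>540
r=np.hypot(*(np.moveaxis(X[...,:2]-ax,-1,0)))
m=rim&(r<135)&(X[...,2]>118)&(X[...,2]<140)&(r>95)
uv=np.argwhere(m)[:,::-1].astype(np.float32); print(len(uv))
P=ray("top",uv,128)[:,:2].astype(np.float32); rr=np.hypot(*(P-ax).T); print(cv2.fitEllipse(P[rr<120]))
print("z hub",np.nanmedian(X[165:176,235:246,2]))
for z in(120,128):print(blades(X,ax,z,170,p))
bl=o+np.array([[322,90],[530,300],[310,500],[100,288]])/4.8  # rough tips
T=ray("top",bl,150)[:,:2]-ax; print(np.degrees(np.arctan2(T[:,1],T[:,0])),np.hypot(*T.T))
for nm,uv,z in(("bottle",(97,124),226),("shaker",(404,223),82),("knob",(135,260),24)):print(nm,ray("top",uv,z)[0])
E
```

```text
hub [572.36212054   7.77023518 167.        ]
[[ 684.46135607   55.55927586  125.        ]
 [ 622.51848858 -103.16821027  125.        ]
 [ 461.80557165  -40.89944333  125.        ]
 [ 523.40943112  118.69409749  125.        ]] [573.04871185   7.54642994 125.        ]
[  23.31343833  -65.92384033 -156.46709729  114.0658536 ]
1029
((573.4868774414062, 7.956984519958496), (226.0865478515625, 226.34735107421875), 45.37138366699219)
z hub 166.38837457740817
(np.float64(-4.068350380220587), np.int64(1796), np.float64(0.616910136079882))
(np.float64(-4.068350380220587), np.int64(1796), np.float64(0.616910136079882))
[ -4.63482577 -94.13793412 175.80981989  85.14187944] [95.59921548 94.61009997 91.52831163 94.85382496]
bottle [664.07124974 290.18409243 226.        ]
shaker [ 455.57200562 -346.89126592   82.        ]
knob [409.75139286 257.6573522   24.        ]
```

Emit:
{"method": "send_rows", "body": {
  "rows": [
    {"x": -0.12, "y": -0.09, "jaw": 0.6},
    {"x": -0.3, "y": -0.22, "jaw": 0.6},
    {"x": -0.5, "y": -0.37, "jaw": 0.6},
    {"x": -0.7, "y": -0.52, "jaw": 0.6},
    {"x": -0.9, "y": -0.67, "jaw": 0.6},
    {"x": -1, "y": -0.75, "jaw": 0.6},
    {"x": -1, "y": -0.75, "jaw": 0.6},
    {"x": -1, "y": -0.75, "jaw": 0.6},
    {"x": -1, "y": -0.75, "jaw": 0.6},
    {"x": -1, "y": -0.75, "jaw": 0.6}
  ]
}}

```text
schema error: expected keys x, y, z, ax, ay, az, jaw
```

Emit:
{"method": "send_rows", "body": {
  "rows": [
    {"x": -0.12, "y": -0.09, "jaw": 0.6},
    {"x": -0.3, "y": -0.22, "jaw": 0.6},
    {"x": -0.5, "y": -0.37, "jaw": 0.6},
    {"x": -0.7, "y": -0.52, "jaw": 0.6},
    {"x": -0.9, "y": -0.67, "jaw": 0.6},
    {"x": -1, "y": -0.75, "jaw": 0.6},
    {"x": -1, "y": -0.75, "jaw": 0.6},
    {"x": -1, "y": -0.75, "jaw": 0.6},
    {"x": -1, "y": -0.75, "jaw": 0.6},
    {"x": -1, "y": -0.75, "jaw": 0.6}
  ]
}}

```text
schema error: expected keys x, y, z, ax, ay, az, jaw
```

Emit:
{"method": "send_rows", "body": {
  "rows": [
    {"x": -0.15, "y": -0.11, "az": -0.07, "jaw": 0.6},
    {"x": -0.3, "y": -0.22, "az": -0.14, "jaw": 0.6},
    {"x": -0.4525, "y": -0.334, "az": -0.203, "jaw": 0.6},
    {"x": -0.4525, "y": -0.334, "az": -0.203, "jaw": 0.6},
    {"x": -0.4525, "y": -0.334, "az": -0.203, "jaw": 0.6},
    {"x": -0.4525, "y": -0.334, "az": -0.203, "jaw": 0.6},
    {"x": -0.4525, "y": -0.334, "az": -0.203, "jaw": 0.6},
    {"x": -0.4525, "y": -0.334, "az": -0.203, "jaw": 0.6},
    {"x": -0.4525, "y": -0.334, "az": -0.203, "jaw": 0.6},
    {"x": -0.4525, "y": -0.334, "az": -0.203, "jaw": 0.6}
  ]
}}

```text
schema error: expected keys x, y, z, ax, ay, az, jaw
```

Emit:
{"method": "send_rows", "body": {
  "rows": [
    {"x": -0.12, "y": -0.09, "z": 0, "ax": 0, "ay": 0, "az": 0, "jaw": 0.6},
    {"x": -0.3, "y": -0.22, "z": 0, "ax": 0, "ay": 0, "az": 0, "jaw": 0.6},
    {"x": -0.5, "y": -0.37, "z": 0, "ax": 0, "ay": 0, "az": 0, "jaw": 0.6},
    {"x": -0.7, "y": -0.52, "z": 0, "ax": 0, "ay": 0, "az": 0, "jaw": 0.6},
    {"x": -0.9, "y": -0.67, "z": 0, "ax": 0, "ay": 0, "az": 0, "jaw": 0.6},
    {"x": -1, "y": -0.75, "z": 0, "ax": 0, "ay": 0, "az": 0, "jaw": 0.6},
    {"x": -1, "y": -0.75, "z": 0, "ax": 0, "ay": 0, "az": 0, "jaw": 0.6},
    {"x": -1, "y": -0.75, "z": 0, "ax": 0, "ay": 0, "az": 0, "jaw": 0.6},
    {"x": -1, "y": -0.75, "z": 0, "ax": 0, "ay": 0, "az": 0, "jaw": 0.6},
    {"x": -1, "y": -0.75, "z": 0, "ax": 0, "ay": 0, "az": 0, "jaw": 0.6}
  ]
}}

```text
time: 1.35
tool_pos: [298.0, 303.1, 226.6]
tcp_rot: [3.142, -0.0, 2.854]
contact_force: [-0.4, -0.3, 0.0]
grip_width: 73.8
finger_force: 0.0
```

Emit:
{"method": "send_rows", "body": {
  "rows": [
    {"x": -0.12, "y": -0.09, "z": 0, "ax": 0, "ay": 0, "az": 0, "jaw": 0.6},
    {"x": -0.3, "y": -0.22, "z": 0, "ax": 0, "ay": 0, "az": 0, "jaw": 0.6},
    {"x": -0.5, "y": -0.37, "z": 0, "ax": 0, "ay": 0, "az": 0, "jaw": 0.6},
    {"x": -0.7, "y": -0.52, "z": 0, "ax": 0, "ay": 0, "az": 0, "jaw": 0.6},
    {"x": -0.9, "y": -0.67, "z": 0, "ax": 0, "ay": 0, "az": 0, "jaw": 0.6},
    {"x": -1, "y": -0.75, "z": 0, "ax": 0, "ay": 0, "az": 0, "jaw": 0.6},
    {"x": -1, "y": -0.75, "z": 0, "ax": 0, "ay": 0, "az": 0, "jaw": 0.6},
    {"x": -1, "y": -0.75, "z": 0, "ax": 0, "ay": 0, "az": 0, "jaw": 0.6},
    {"x": -1, "y": -0.75, "z": 0, "ax": 0, "ay": 0, "az": 0, "jaw": 0.6},
    {"x": -1, "y": -0.75, "z": 0, "ax": 0, "ay": 0, "az": 0, "jaw": 0.6}
  ]
}}

```text
time: 2.6
tool_pos: [447.1, 102.6, 226.9]
tcp_rot: [3.141, 0.0, 2.854]
contact_force: [-0.6, -1.1, 1.3]
grip_width: 73.5
finger_force: 0.0
```

Emit:
{"method": "send_rows", "body": {
  "rows": [
    {"x": -0.15, "y": -0.11, "z": 0, "ax": 0, "ay": 0, "az": -0.07, "jaw": 0.6},
    {"x": -0.3, "y": -0.22, "z": 0, "ax": 0, "ay": 0, "az": -0.14, "jaw": 0.6},
    {"x": -0.45, "y": -0.33, "z": 0, "ax": 0, "ay": 0, "az": -0.2, "jaw": 0.6},
    {"x": -0.45, "y": -0.33, "z": 0, "ax": 0, "ay": 0, "az": -0.2, "jaw": 0.6},
    {"x": -0.45, "y": -0.33, "z": 0, "ax": 0, "ay": 0, "az": -0.2, "jaw": 0.6},
    {"x": -0.45, "y": -0.33, "z": 0, "ax": 0, "ay": 0, "az": -0.2, "jaw": 0.6},
    {"x": -0.45, "y": -0.33, "z": 0, "ax": 0, "ay": 0, "az": -0.2, "jaw": 0.6},
    {"x": -0.45, "y": -0.33, "z": 0, "ax": 0, "ay": 0, "az": -0.2, "jaw": 0.6},
    {"x": -0.45, "y": -0.33, "z": 0, "ax": 0, "ay": 0, "az": -0.2, "jaw": 0.6},
    {"x": -0.45, "y": -0.33, "z": 0, "ax": 0, "ay": 0, "az": -0.2, "jaw": 0.6}
  ]
}}

```text
time: 3.85
tool_pos: [515.0, 12.9, 226.7]
tcp_rot: [3.142, 0.0, 3.062]
contact_force: [-0.1, 0.6, 0.5]
grip_width: 73.4
finger_force: 0.0
```

Emit:
{"method": "send_rows", "body": {
  "rows": [
    {"x": 0, "y": 0, "z": 0.1, "ax": 0, "ay": 0, "az": 0, "jaw": 0.6},
    {"x": 0, "y": 0, "z": 0.2, "ax": 0, "ay": 0, "az": 0, "jaw": 0.6},
    {"x": 0, "y": 0, "z": 0.27, "ax": 0, "ay": 0, "az": 0, "jaw": 0.6},
    {"x": 0, "y": 0, "z": 0.32, "ax": 0, "ay": 0, "az": 0, "jaw": 0.6},
    {"x": 0, "y": 0, "z": 0.36, "ax": 0, "ay": 0, "az": 0, "jaw": 0.6},
    {"x": 0, "y": 0, "z": 0.4, "ax": 0, "ay": 0, "az": 0, "jaw": 0.6},
    {"x": 0, "y": 0, "z": 0.44, "ax": 0, "ay": 0, "az": 0, "jaw": 0.6},
    {"x": 0, "y": 0, "z": 0.47, "ax": 0, "ay": 0, "az": 0, "jaw": 0.6},
    {"x": 0, "y": 0, "z": 0.47, "ax": 0, "ay": 0, "az": 0, "jaw": 0.6},
    {"x": 0, "y": 0, "z": 0.47, "ax": 0, "ay": 0, "az": 0, "jaw": 0.6}
  ]
}}

```text
time: 5.1
tool_pos: [515.2, 12.9, 132.9]
tcp_rot: [3.142, 0.001, 3.062]
contact_force: [-0.2, -0.7, -0.6]
grip_width: 73.6
finger_force: 0.0
```

Emit:
{"method": "send_rows", "body": {
  "rows": [
    {"x": 0, "y": 0, "z": 0, "ax": 0, "ay": 0, "az": 0, "jaw": 0.45},
    {"x": 0, "y": 0, "z": 0, "ax": 0, "ay": 0, "az": 0, "jaw": 0.35},
    {"x": 0, "y": 0, "z": 0, "ax": 0, "ay": 0, "az": 0, "jaw": 0.28},
    {"x": 0, "y": 0, "z": 0, "ax": 0, "ay": 0, "az": 0, "jaw": 0.28},
    {"x": 0, "y": 0, "z": 0, "ax": 0, "ay": 0, "az": 0, "jaw": 0.28},
    {"x": 0, "y": 0, "z": 0, "ax": 0, "ay": 0, "az": 0, "jaw": 0.28},
    {"x": 0, "y": 0, "z": 0, "ax": 0, "ay": 0, "az": 0, "jaw": 0.28},
    {"x": 0, "y": 0, "z": 0, "ax": 0, "ay": 0, "az": 0, "jaw": 0.28},
    {"x": 0, "y": 0, "z": 0, "ax": 0, "ay": 0, "az": 0, "jaw": 0.28},
    {"x": 0, "y": 0, "z": 0, "ax": 0, "ay": 0, "az": 0, "jaw": 0.28}
  ]
}}

```text
time: 6.35
tool_pos: [515.0, 12.9, 132.7]
tcp_rot: [3.142, 0.0, 3.062]
contact_force: [0.1, 0.1, -0.4]
grip_width: 58.7
finger_force: 0.0
```

```bash
python3 - <<'E'
from h import *
p,d=bot.capture("top"); cv2.imwrite("pics/crop1.png",cv2.resize(p[90:250,150:340,::-1],(712,600),interpolation=cv2.INTER_CUBIC))
E
```

```text
(no output)
```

View pics/crop1.png

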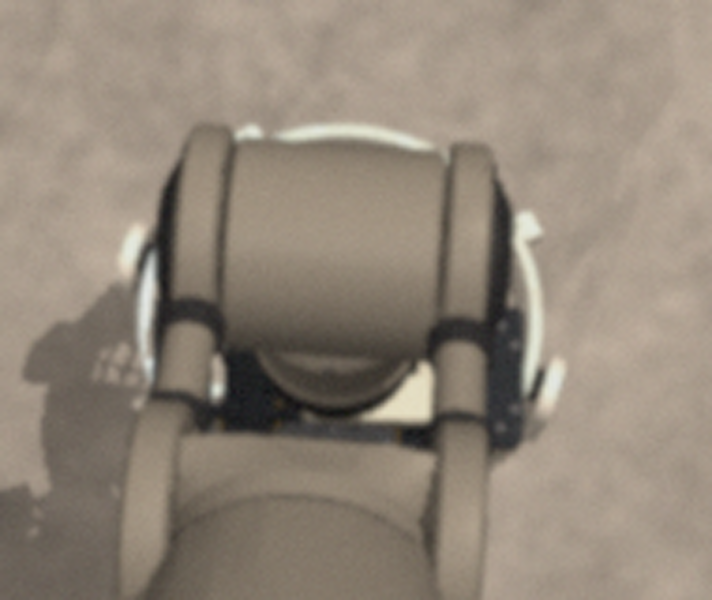

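The arm hides the blades in this view: only the rim, roughly at (340,130) and (535,300), is visible. There is no contact force, so I'll turn the tool 32° about the axis.

Emit:
{"method": "send_rows", "body": {
  "rows": [
    {"x": -0.001, "y": -0.02, "z": 0, "ax": 0, "ay": 0, "az": -0.067, "jaw": 0.28},
    {"x": -0.003, "y": -0.04, "z": 0, "ax": 0, "ay": 0, "az": -0.133, "jaw": 0.28},
    {"x": -0.006, "y": -0.06, "z": 0, "ax": 0, "ay": 0, "az": -0.2, "jaw": 0.28},
    {"x": -0.011, "y": -0.08, "z": 0, "ax": 0, "ay": 0, "az": -0.267, "jaw": 0.28},
    {"x": -0.017, "y": -0.099, "z": 0, "ax": 0, "ay": 0, "az": -0.333, "jaw": 0.28},
    {"x": -0.025, "y": -0.118, "z": 0, "ax": 0, "ay": 0, "az": -0.4, "jaw": 0.28},
    {"x": -0.034, "y": -0.136, "z": 0, "ax": 0, "ay": 0, "az": -0.467, "jaw": 0.28},
    {"x": -0.044, "y": -0.154, "z": 0, "ax": 0, "ay": 0, "az": -0.533, "jaw": 0.28},
    {"x": -0.044, "y": -0.154, "z": 0, "ax": 0, "ay": 0, "az": -0.533, "jaw": 0.28},
    {"x": -0.044, "y": -0.154, "z": 0, "ax": 0, "ay": 0, "az": -0.533, "jaw": 0.28}
  ]
}}

```text
time: 7.65
tool_pos: [521.2, -18.4, 132.7]
tcp_rot: [3.141, -0.0, -2.664]
contact_force: [-0.5, 0.2, 0.1]
grip_width: 58.8
finger_force: 0.0
```

Emit:
{"method": "send_rows", "body": {
  "rows": [
    {"x": 0, "y": 0, "z": 0, "ax": 0, "ay": 0, "az": 0, "jaw": 0.6},
    {"x": 0, "y": 0, "z": 0, "ax": 0, "ay": 0, "az": 0, "jaw": 0.6},
    {"x": 0, "y": 0, "z": 0, "ax": 0, "ay": 0, "az": 0, "jaw": 0.6},
    {"x": 0, "y": 0, "z": -0.1, "ax": 0, "ay": 0, "az": 0, "jaw": 0.6},
    {"x": 0, "y": 0, "z": -0.25, "ax": 0, "ay": 0, "az": 0, "jaw": 0.6},
    {"x": 0, "y": 0, "z": -0.45, "ax": 0, "ay": 0, "az": 0, "jaw": 0.6},
    {"x": 0.3, "y": 0.3, "z": -0.5, "ax": 0, "ay": 0, "az": 0, "jaw": 0.6},
    {"x": 0.6, "y": 0.5, "z": -0.5, "ax": 0, "ay": 0, "az": 0, "jaw": 0.6},
    {"x": 0.6, "y": 0.8, "z": -0.5, "ax": 0, "ay": 0, "az": 0, "jaw": 0.6},
    {"x": 0.6, "y": 1, "z": -0.5, "ax": 0, "ay": 0, "az": 0, "jaw": 0.6}
  ]
}}

```text
time: 8.9
tool_pos: [321.0, 104.2, 233.0]
tcp_rot: [-3.141, 0.001, -2.666]
contact_force: [0.9, 0.2, 0.6]
grip_width: 73.1
finger_force: 0.0
```

```bash
python3 - <<'E'
from h import *
p,d=bot.capture("top"); cv2.imwrite("pics/crop2.png",cv2.resize(p[110:235,175:310,::-1],(648,600),interpolation=cv2.INTER_CUBIC))
X=cloud("top",d);print(blades(X,np.array([573,7.8]),128,172,p), np.nanmedian(X[165:176,235:246,2]))
E
```

```text
(np.float64(26.340738546616723), np.int64(1790), np.float64(0.6128417947652676)) 166.3562937715778
```

View pics/crop2.png

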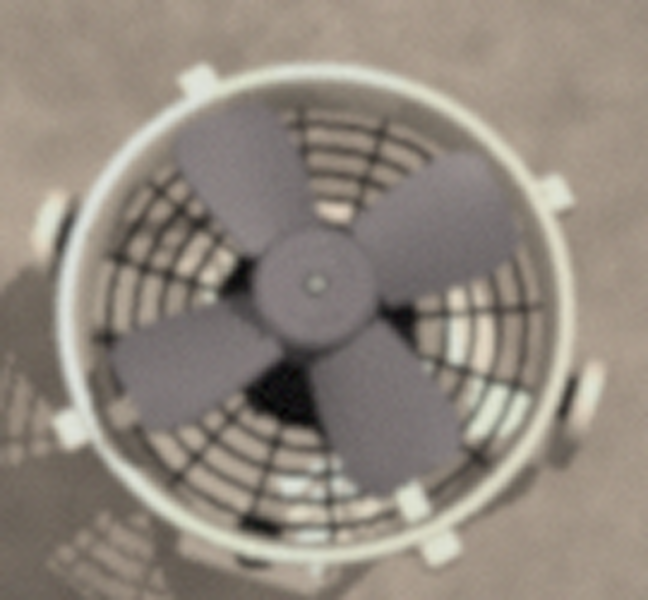

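The blades now point at the clips: for example the blade with its tip at (220,130) lies under the clip at (200,80). They measure 26.3° against 23.8°, well within the 8° allowed. Next I'll put the fingers, partly open, either side of the shaft and press on the hub.

Emit:
{"method": "send_rows", "body": {
  "rows": [
    {"x": -0.1, "y": -0.11, "z": 0, "ax": 0, "ay": 0, "az": 0, "jaw": -0.52},
    {"x": -0.28, "y": -0.31, "z": 0, "ax": 0, "ay": 0, "az": 0, "jaw": -0.52},
    {"x": -0.46, "y": -0.51, "z": 0, "ax": 0, "ay": 0, "az": 0, "jaw": -0.52},
    {"x": -0.64, "y": -0.71, "z": 0, "ax": 0, "ay": 0, "az": 0, "jaw": -0.52},
    {"x": -0.8, "y": -0.9, "z": 0, "ax": 0, "ay": 0, "az": 0, "jaw": -0.52},
    {"x": -0.897, "y": -1, "z": 0, "ax": 0, "ay": 0, "az": 0, "jaw": -0.52},
    {"x": -0.897, "y": -1, "z": 0, "ax": 0, "ay": 0, "az": 0, "jaw": -0.52},
    {"x": -0.897, "y": -1, "z": 0, "ax": 0, "ay": 0, "az": 0, "jaw": -0.52},
    {"x": -0.897, "y": -1, "z": 0, "ax": 0, "ay": 0, "az": 0, "jaw": -0.52},
    {"x": -0.897, "y": -1, "z": 0, "ax": 0, "ay": 0, "az": 0, "jaw": -0.52}
  ]
}}

```text
time: 10.2
tool_pos: [573.5, 9.2, 233.2]
tcp_rot: [-3.141, 0.001, -2.662]
contact_force: [0.6, 0.1, 0.8]
grip_width: 21.9
finger_force: 0.0
```

Emit:
{"method": "send_rows", "body": {
  "rows": [
    {"x": 0.005, "y": -0.005, "z": 0.05, "ax": 0, "ay": 0, "az": 0, "jaw": -0.52},
    {"x": 0.005, "y": -0.005, "z": 0.15, "ax": 0, "ay": 0, "az": 0, "jaw": -0.52},
    {"x": 0.005, "y": -0.005, "z": 0.23, "ax": 0, "ay": 0, "az": 0, "jaw": -0.52},
    {"x": 0.005, "y": -0.005, "z": 0.28, "ax": 0, "ay": 0, "az": 0, "jaw": -0.52},
    {"x": 0.005, "y": -0.005, "z": 0.3, "ax": 0, "ay": 0, "az": 0, "jaw": -0.52},
    {"x": 0.005, "y": -0.005, "z": 0.31, "ax": 0, "ay": 0, "az": 0, "jaw": -0.52},
    {"x": 0.005, "y": -0.005, "z": 0.32, "ax": 0, "ay": 0, "az": 0, "jaw": -0.52},
    {"x": 0.005, "y": -0.005, "z": 0.33, "ax": 0, "ay": 0, "az": 0, "jaw": -0.52},
    {"x": 0.005, "y": -0.005, "z": 0.34, "ax": 0, "ay": 0, "az": 0, "jaw": -0.52},
    {"x": 0.005, "y": -0.005, "z": 0.34, "ax": 0, "ay": 0, "az": 0, "jaw": -0.52}
  ]
}}

```text
time: 11.45
tool_pos: [573.8, 7.5, 164.8]
tcp_rot: [-3.141, 0.001, -2.663]
contact_force: [-0.3, 0.3, 1.4]
grip_width: 21.9
finger_force: 0.4
```

Emit:
{"method": "send_rows", "body": {
  "rows": [
    {"x": 0, "y": 0, "z": 0.003, "ax": 0, "ay": 0, "az": 0, "jaw": -0.52},
    {"x": 0, "y": 0, "z": 0.006, "ax": 0, "ay": 0, "az": 0, "jaw": -0.52},
    {"x": 0, "y": 0, "z": 0.009, "ax": 0, "ay": 0, "az": 0, "jaw": -0.52},
    {"x": 0, "y": 0, "z": 0.012, "ax": 0, "ay": 0, "az": 0, "jaw": -0.52},
    {"x": 0, "y": 0, "z": 0.015, "ax": 0, "ay": 0, "az": 0, "jaw": -0.52},
    {"x": 0, "y": 0, "z": 0.018, "ax": 0, "ay": 0, "az": 0, "jaw": -0.52},
    {"x": 0, "y": 0, "z": 0.02, "ax": 0, "ay": 0, "az": 0, "jaw": -0.52},
    {"x": 0, "y": 0, "z": 0.02, "ax": 0, "ay": 0, "az": 0, "jaw": -0.52},
    {"x": 0, "y": 0, "z": 0.02, "ax": 0, "ay": 0, "az": 0, "jaw": -0.52},
    {"x": 0, "y": 0, "z": 0.02, "ax": 0, "ay": 0, "az": 0, "jaw": -0.52}
  ]
}}

```text
time: 12.7
tool_pos: [573.6, 7.5, 160.7]
tcp_rot: [3.142, 0.0, -2.663]
contact_force: [0.2, 0.2, 3.1]
grip_width: 21.6
finger_force: 0.9
```

Emit:
{"method": "send_rows", "body": {
  "rows": [
    {"x": 0, "y": 0, "z": 0.003, "ax": 0, "ay": 0, "az": 0, "jaw": -0.52},
    {"x": 0, "y": 0, "z": 0.006, "ax": 0, "ay": 0, "az": 0, "jaw": -0.52},
    {"x": 0, "y": 0, "z": 0.009, "ax": 0, "ay": 0, "az": 0, "jaw": -0.52},
    {"x": 0, "y": 0, "z": 0.012, "ax": 0, "ay": 0, "az": 0, "jaw": -0.52},
    {"x": 0, "y": 0, "z": 0.015, "ax": 0, "ay": 0, "az": 0, "jaw": -0.52},
    {"x": 0, "y": 0, "z": 0.018, "ax": 0, "ay": 0, "az": 0, "jaw": -0.52},
    {"x": 0, "y": 0, "z": 0.021, "ax": 0, "ay": 0, "az": 0, "jaw": -0.52},
    {"x": 0, "y": 0, "z": 0.024, "ax": 0, "ay": 0, "az": 0, "jaw": -0.52},
    {"x": 0, "y": 0, "z": 0.027, "ax": 0, "ay": 0, "az": 0, "jaw": -0.52},
    {"x": 0, "y": 0, "z": 0.027, "ax": 0, "ay": 0, "az": 0, "jaw": -0.52}
  ]
}}

```text
time: 13.95
tool_pos: [573.6, 7.5, 155.2]
tcp_rot: [3.141, -0.0, -2.663]
contact_force: [1.1, 0.0, 2.0]
grip_width: 21.8
finger_force: 0.8
```

Emit:
{"method": "send_rows", "body": {
  "rows": [
    {"x": 0, "y": 0, "z": 0.001, "ax": 0, "ay": 0, "az": 0, "jaw": -0.52},
    {"x": 0, "y": 0, "z": 0.002, "ax": 0, "ay": 0, "az": 0, "jaw": -0.52},
    {"x": 0, "y": 0, "z": 0.003, "ax": 0, "ay": 0, "az": 0, "jaw": -0.52},
    {"x": 0, "y": 0, "z": 0.004, "ax": 0, "ay": 0, "az": 0, "jaw": -0.52},
    {"x": 0, "y": 0, "z": 0.005, "ax": 0, "ay": 0, "az": 0, "jaw": -0.52},
    {"x": 0, "y": 0, "z": 0.006, "ax": 0, "ay": 0, "az": 0, "jaw": -0.52},
    {"x": 0, "y": 0, "z": 0.006, "ax": 0, "ay": 0, "az": 0, "jaw": -0.52},
    {"x": 0, "y": 0, "z": 0.006, "ax": 0, "ay": 0, "az": 0, "jaw": -0.52},
    {"x": 0, "y": 0, "z": 0.006, "ax": 0, "ay": 0, "az": 0, "jaw": -0.52},
    {"x": 0, "y": 0, "z": 0.006, "ax": 0, "ay": 0, "az": 0, "jaw": -0.52}
  ]
}}

```text
time: 15.2
tool_pos: [573.6, 7.5, 154.3]
tcp_rot: [3.142, 0.0, -2.663]
contact_force: [-0.3, -0.3, 4.5]
grip_width: 22.0
finger_force: 2.6
```

Emit:
{"method": "send_rows", "body": {
  "rows": [
    {"x": 0, "y": 0, "z": 0.001, "ax": 0, "ay": 0, "az": 0, "jaw": -0.52},
    {"x": 0, "y": 0, "z": 0.002, "ax": 0, "ay": 0, "az": 0, "jaw": -0.52},
    {"x": 0, "y": 0, "z": 0.003, "ax": 0, "ay": 0, "az": 0, "jaw": -0.52},
    {"x": 0, "y": 0, "z": 0.003, "ax": 0, "ay": 0, "az": 0, "jaw": -0.52},
    {"x": 0, "y": 0, "z": 0.003, "ax": 0, "ay": 0, "az": 0, "jaw": -0.52},
    {"x": 0, "y": 0, "z": 0.003, "ax": 0, "ay": 0, "az": 0, "jaw": -0.52},
    {"x": 0, "y": 0, "z": 0.003, "ax": 0, "ay": 0, "az": 0, "jaw": -0.52},
    {"x": 0, "y": 0, "z": 0.003, "ax": 0, "ay": 0, "az": 0, "jaw": -0.52},
    {"x": 0, "y": 0, "z": 0.003, "ax": 0, "ay": 0, "az": 0, "jaw": -0.52},
    {"x": 0, "y": 0, "z": 0.003, "ax": 0, "ay": 0, "az": 0, "jaw": -0.52}
  ]
}}

```text
time: 16.45
tool_pos: [573.6, 7.5, 154.2]
tcp_rot: [-3.141, 0.0, -2.663]
contact_force: [-0.8, -0.3, 8.5]
grip_width: 21.8
finger_force: 4.3
```

Emit:
{"method": "send_rows", "body": {
  "rows": [
    {"x": 0, "y": 0, "z": 0.001, "ax": 0, "ay": 0, "az": 0, "jaw": -0.52},
    {"x": 0, "y": 0, "z": 0.002, "ax": 0, "ay": 0, "az": 0, "jaw": -0.52},
    {"x": 0, "y": 0, "z": 0.003, "ax": 0, "ay": 0, "az": 0, "jaw": -0.52},
    {"x": 0, "y": 0, "z": 0.003, "ax": 0, "ay": 0, "az": 0, "jaw": -0.52},
    {"x": 0, "y": 0, "z": 0.003, "ax": 0, "ay": 0, "az": 0, "jaw": -0.52},
    {"x": 0, "y": 0, "z": 0.003, "ax": 0, "ay": 0, "az": 0, "jaw": -0.52},
    {"x": 0, "y": 0, "z": 0.003, "ax": 0, "ay": 0, "az": 0, "jaw": -0.52},
    {"x": 0, "y": 0, "z": 0.003, "ax": 0, "ay": 0, "az": 0, "jaw": -0.52},
    {"x": 0, "y": 0, "z": 0.003, "ax": 0, "ay": 0, "az": 0, "jaw": -0.52},
    {"x": 0, "y": 0, "z": 0.003, "ax": 0, "ay": 0, "az": 0, "jaw": -0.52}
  ]
}}

```text
time: 17.7
tool_pos: [573.6, 7.5, 154.2]
tcp_rot: [-3.141, 0.001, -2.663]
contact_force: [-2.9, 0.1, 12.5]
grip_width: 21.9
finger_force: 6.0
```

Emit:
{"method": "send_rows", "body": {
  "rows": [
    {"x": 0, "y": 0, "z": -0.02, "ax": 0, "ay": 0, "az": 0, "jaw": -0.52},
    {"x": 0, "y": 0, "z": -0.08, "ax": 0, "ay": 0, "az": 0, "jaw": -0.52},
    {"x": 0, "y": 0, "z": -0.2, "ax": 0, "ay": 0, "az": 0, "jaw": -0.52},
    {"x": 0, "y": 0, "z": -0.4, "ax": 0, "ay": 0, "az": 0, "jaw": -0.52},
    {"x": 0.2, "y": 0.2, "z": -0.4, "ax": 0, "ay": 0, "az": 0, "jaw": -0.52},
    {"x": 0.4, "y": 0.4, "z": -0.4, "ax": 0, "ay": 0, "az": 0, "jaw": -0.52},
    {"x": 0.6, "y": 0.6, "z": -0.4, "ax": 0, "ay": 0, "az": 0, "jaw": -0.52},
    {"x": 0.8, "y": 0.8, "z": -0.4, "ax": 0, "ay": 0, "az": 0, "jaw": -0.52},
    {"x": 0.9, "y": 1, "z": -0.4, "ax": 0, "ay": 0, "az": 0, "jaw": -0.52},
    {"x": 0.9, "y": 1, "z": -0.4, "ax": 0, "ay": 0, "az": 0, "jaw": -0.52}
  ]
}}

```text
time: 18.95
tool_pos: [319.6, 103.1, 233.4]
tcp_rot: [3.141, 0.001, -2.66]
contact_force: [0.1, -0.1, -0.7]
grip_width: 21.6
finger_force: 0.0
```

```bash
python3 - <<'E'
from h import *
p,d=bot.capture("top"); cv2.imwrite("pics/crop3.png",cv2.resize(p[110:235,175:310,::-1],(648,600),interpolation=cv2.INTER_CUBIC))
X=cloud("top",d);print(blades(X,np.array([573,7.8]),115,172,p), np.nanmedian(X[165:176,235:246,2]),bot.get_obs()["dq"])
E
```

```text
(np.float64(26.331074064584552), np.int64(1749), np.float64(0.615242996728794)) 154.38207297578637 [-0.02854784  0.03448264 -0.03603745 -0.00498913 -0.00997404 -0.00946154]
```

View pics/crop3.png

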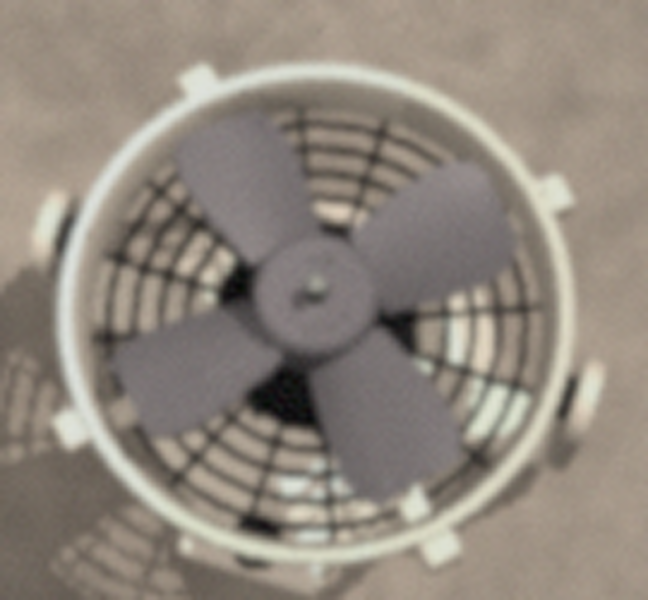

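The picture shows the hub at (315,295) with its top at 154.4 mm, so it is fully home. The shaft's end now stands proud at (315,285), the blades are in line with the clips, and the arm is clear.

```bash
python3 -c "
from plant import bot
print(bot.close_job())"
```

```text
the job is handed in; nothing more can be done
None
```

I turned the propeller about 30° counter-clockwise until its blades lined up with the motor arms, then pressed it fully home (hub top measured at 154.4 mm, highest reported press force 12.5 N); the job was handed in at about 19 s with the arm clear of the fan and no verdict returned.

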